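Press a plug home with bench locking pliers

TASK

Press the dark plug fully home in the wooden block by squeezing the handles of the bench-mounted locking pliers until they snap over centre, and let go so that they stay locked on the block by themselves for a moment. Then free them by pressing down the release lever at the end of the moving handle, leaving the block in its saddle and the pliers sprung open. Never push the moving handle or its lever with more than about 25 N, and leave the other things on the bench alone.

Things in the scene. Friction and masses are not known exactly. Their poses are not given: they have to be found in the camera images.
- pliers: bare steel locking pliers bolted level on a 34 mm column with a 100 mm round foot (fixed). Origin on the bench under the column, z up. Handles point to -x (to the robot), jaws to +x; they open and close in the level plane 100 mm above the bench. Fixed handle and jaw on the -y side, moving ones on the +y side. Head: x -17 to 33 mm; under the handles it is free.
- fixed_handle (a point): centre of the fixed handle at x -80, y -12.5, z 100 mm in the pliers' frame. Bar 12 mm wide (y), 22 mm tall, straight along x from -5 to -105 mm, then a 15 mm round screw to -117 mm.
- moving_handle (a point): centre of the moving handle 80 mm behind its upright hinge (at x 0, y -25 mm of the pliers); moves with it. Bar 12 mm wide, 22 mm tall, from 18 to 115 mm behind the hinge. Sprung open it is here 30 to 38 mm to +y, splayed 17 degrees; squeezed towards the fixed handle it meets a hard stop, 8 to 17 mm to +y depending on the hidden screw setting. The last 2.4 mm lie past dead centre.
- release_tab (a point): point on the upper face of the release lever: a steel tongue 18 mm wide, 5 mm thick on top of the moving handle's end, pointing back past it, tilted 15 degrees up. The point is 40 mm from the tongue's hinge, 10 mm before its tip, 145 mm behind the handle's hinge, 131 mm above the bench. Moves with the handle.
- release (a joint): angle of the release lever: 0 up (sprung), 0.6 rad pressed right down (tab point about 23 mm lower). With the pliers locked, 3 to 8 N down on the tab, past 0.1 to 0.5 rad, kicks the moving handle back over dead centre; it springs open as the finger lifts.
- pad (a point): tip of the round steel pad on the moving jaw, which presses on the plug. Felt at the moving handle point: 5 to 8 N while the plug goes in and on to 10 mm before the stop, falling to nothing at dead centre; then the handle snaps to its stop and stays locked by itself (about 4 N would pull it open). Let go before dead centre, it springs open.
- block_centre (a point): centre of the light wooden block, 46 mm (x) x 34 mm (y) x 44 mm high, loose in the saddle between the jaws (saddle top 78 mm above the bench), its axes about those of the pliers.
- plug_face (a point): centre of the outer face of the dark round wooden plug (18 mm) in the block's +y side, towards the moving jaw; flush it lies 17 mm from the block's centre, at the start 4.5 to 5.5 mm proud.
- plug (a joint): how far the plug has been pressed in (m): 0.0055 is fully home, flush; 0 is 5.5 mm proud. It stays where it is pressed.
- offcut: a spare wooden block without plug, 46 x 34 x 44 mm, standing beside the pliers (leave alone); origin under its middle
- drill_bit: a steel stepped drill bit with collar, about 140 mm long, 19 mm across the collar, lying beside the pliers (leave alone); origin under its middle
- screwdriver: a screwdriver lying on the bench (leave alone); origin under its middle
- mallet: a hammer with wooden handle lying on the bench (leave alone); origin under its middle
- glue_bottle: an upright plain white plastic bottle, 60 mm wide, 160 mm tall (leave alone); origin under its middle
- jig: a blue plastic drilling jig, 110 x 55 mm, 58 mm tall (leave alone); origin under its middle
- plug_cup: a grey plastic cup, 70 mm wide, 50 mm tall (leave alone); origin under its middle
- grip: the moving handle itself with its release lever; origin on its upright hinge (x 0, y -25 mm in the pliers' frame), its x axis along the bar, parallel to the pliers' x when that closed
- block: the wooden block itself, same axes; origin in the middle of its underside

How it is judged (in metres and radians):
On the way, in this order (a step that is already met when the one before it is completed fails the run):
1. the pliers are locked on the block, the plug flush, the robot's fingers off the pliers (value of joint plug above 0.0045 m and y of moving_handle in the frame of pliers below 0.02 m and contact force between the fingers and pliers below 0.5 N), for 0.4 s.
2. the release lever is pressed while the pliers are still closed (value of joint release above 0.1 rad and y of moving_handle in the frame of pliers below 0.0205 m).
3. the moving handle has sprung open (y of moving_handle in the frame of pliers above 0.028 m), for 0.1 s.
At the end, for the whole second after the job is handed in: The plug is pressed in within 1 mm of flush; the block stands upright and at rest in the saddle between the jaws (within about 10 mm of its place); the moving handle is sprung open (its centre more than 28 mm to +y in the pliers' frame) and the release lever is up (value of joint plug above 0.0045 m and horizontal distance between block_centre and pliers between 0.07 and 0.092 m and x of block_centre in the frame of pliers above 0.07 m and height (world z) of block_centre between 0.095 and 0.106 m and angle between block's own z axis and vertical below 0.1 rad and y of moving_handle in the frame of pliers above 0.028 m and value of joint release below 0.1 rad and linear speed of block below 0.02 m/s); the robot touches nothing.
It fails at once if the robot forces the moving handle or its release lever (more than 30 N) (contact force between the fingers and grip above 30 N).
It fails at once if another thing on the bench is displaced by more than 20 mm (distance of any of offcut, drill_bit, screwdriver, mallet, glue_bottle, jig, plug_cup from where it was at the start of the episode above 0.02 m).
It also fails if it takes over 64 s, if anything falls off the work surface, if the arm or the gripper's body presses on something with over 40 N, if the wrist force passes 120 N, or if a joint passes its speed limit or range.

ROBOT

A 6-joint arm with a two-finger parallel gripper is mounted at the origin on the work surface. World frame = base frame: x ahead of the robot, y to its left, z up, the work surface at z = 0. Lengths are in mm, angles in degrees, forces in N, time in s.
With the tool pointing down it reaches from about 300 to 850 mm from the base axis. Payload 4.2 kg.
Tool frame: the origin (TCP) lies midway between the tips of the shut fingers; the grasp point (between the pads) lies 19 mm behind it; x points along the fingers, y is the direction in which the jaws open and shut, and the axes are right-handed (so a half turn about x gives the same grasp; the last joint's range is limited). The gripper opens to 91 mm and grips with 3 to 60 N. Pads are 32 mm wide; open, the fingers measure 118 mm over their backs; the gripper's body (76 mm by 178 mm) begins 60 mm behind the grasp point.
Start: joints at [62.911, 18.312, 89.639, -0, 72.044, -1.146], TCP at [251.559, 517.07, 213.976] pointing down, gripper open.
Joint ranges: [-177.97, 177.97], [-48.28, 115.42], [12.27, 149.76], [-77.06, 257.06], [2.81, 150.46], [-146.56, 146.56]. Speed limits (degrees/s): [147.25, 147.25, 180, 180, 180, 180].

INTERFACE

Orientations are given as [roll, pitch, yaw] about the fixed x, y, z axes, in that order (R = Rz(yaw) Ry(pitch) Rx(roll)).
In Python, from workcell import * gives the robot as it stands.
- The arm moves only by the shell command python3 -m handwheel 'ROWS' [FORCE]. ROWS is a JSON object of lists of equal length, an entry for each row: "gripper": the closure, from 0 (fully open) to 1 (shut); "offset": the shift along the tool's x, y, z in mm, a list of three; "rot": the turn, a rotation vector about the tool's x, y, z in degrees, a list of three. A call has 1 to 5 rows; each row is the pose to reach, as a shift and turn from the pose commanded when the call began, along the tool's axes at that moment; what a row does not reach only later rows make up. A row lasts 1/12 s, in which the tool goes at most 41.7 mm and 7.16 degrees, less where a joint would pass 70% of its speed; a pose out of reach is approached as far as the arm can. A call with a gripper value outside its range is refused whole. The fingers move at their own pace and stop on an object; FORCE is the grip in N (left out, the last holds). Time passes only in rows, so rows that repeat a pose let the fingers close. It gives the time, the measured TCP pose, the force and the opening at its end, in the units of the state.
- state(): the state, without advancing time (a new reading comes with each control period).
- grab_frame(name): name is "scene" or "top"; returns the picture (384x512x3 uint8, red, green, blue); there is no depth.
- camera_params(name): a dict with "fx", "fy", "cx", "cy" (pixels), "position" and "attitude" of the camera in the world. Camera axes: x right, y up, looking along -z (the intrinsics and any distortion apply to the point x, -y, -z); pixel columns grow to the right and rows downward; lengths in mm; the calibration is good to about 2 mm. A picture is of the moment at which its call begins. camera_params takes no time and is no camera call.
- job_done(): hands the job in, once; it reports no verdict.
The state is a dict: "time_s": time; "qpos": joint angles; "qvel": joint speeds; "effort": joint torques, N m; "ee_pos": TCP position; "ee_rot": TCP orientation; "force": force on the tool from outside, world axes, zero at the start; "torque": the same for the moment, N m; "gripper_width": finger opening in mm.
Only numpy, scipy, OpenCV 4.12 (cv2) and the standard library are available. Lean on these libraries where they do the work, as an engineer would, in place of code of your own. Each camera call takes 0.05 s, during which the arm holds its last target.

## Working session

There is one attempt and no reset: what is moved stays moved. The work goes in short steps, Python scripts to look and compute and a shell command to move; the robot and the scene stay as the last step left them, time stands still between calls to the robot, and variables do not carry over. Pictures are saved under pics/ and viewed, and the job is handed in when it is done.

```bash
ls; mkdir -p pics; python3 - <<'E'
from workcell import *
import cv2
print(state())
for n in("scene","top"):
    print(n,camera_params(n))
    cv2.imwrite(f"pics/{n}0.png",cv2.cvtColor(grab_frame(n),cv2.COLOR_RGB2BGR))
E
```

```text
pics
{'time_s': 0.0, 'qpos': array([ 6.29097129e+01,  1.83523817e+01,  8.97047323e+01, -1.44553676e-04,
        7.20419941e+01, -1.14520431e+00]), 'qvel': array([-0.015258  ,  0.06046191,  0.02640933,  0.01000065, -0.06513937,
        0.03978074]), 'effort': array([ 4.53368903e-04, -4.12458944e+01, -2.31968129e+01,  7.26666790e-02,
        4.56206140e-02, -1.35862451e-04]), 'ee_pos': array([251.34275151, 516.62327962, 213.12417676]), 'ee_rot': array([ -91.06575172,   89.90089182, -117.01078985]), 'force': array([-0.83483956, -0.21423834, -0.08285454]), 'torque': array([ 0.02893473, -0.005277  , -0.00539076]), 'gripper_width': 91.00855431363512}
scene {'fx': 439.0245433969186, 'fy': 439.0245433969186, 'cx': 247.75631071562015, 'cy': 193.87737760030805, 'position': array([1306.77617711, -829.61794895,  885.91669937]), 'attitude': array([55.72627611,  0.36316167, 43.78986044])}
top {'fx': 411.21270174903543, 'fy': 411.21270174903543, 'cx': 255.82409901264543, 'cy': 189.37102855581514, 'position': array([ 3.65692267e+02, -1.16582813e+00,  1.20600524e+03]), 'attitude': array([  6.84662946,   0.77554142, -89.6322009 ])}
```

View pics/scene0.png

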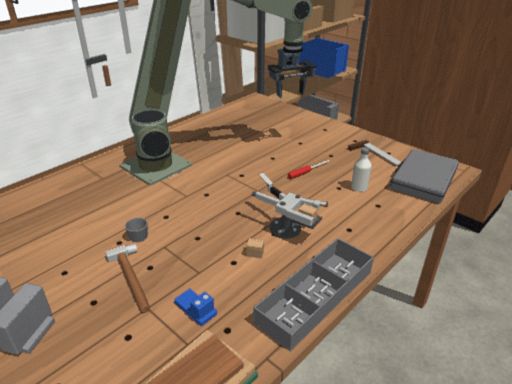

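View pics/top0.png

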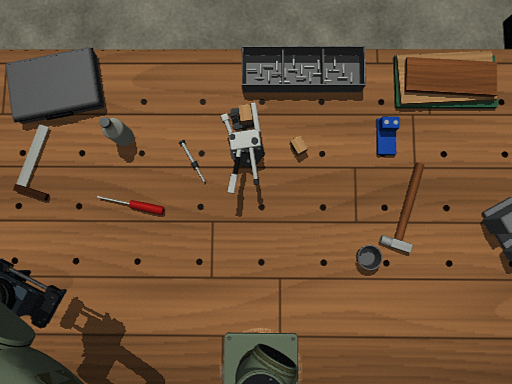

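The top view shows the pliers at about (243,150), with handles pointing down the image toward the robot and jaws up. I'll zoom in on both views.

```bash
cat > h.py <<'E'
import numpy as np,cv2
from scipy.spatial.transform import Rotation as Ro
from workcell import *
def cam(n):
    c=camera_params(n); return c,Ro.from_euler('xyz',c['attitude'],degrees=True).as_matrix(),np.array(c['position'])
def ray(n,u,v):
    c,R,p=cam(n); d=R@np.array([(u-c['cx'])/c['fx'],-(v-c['cy'])/c['fy'],-1]); return p,d
def onz(n,u,v,z):
    p,d=ray(n,u,v); return p+d*(z-p[2])/d[2]
def proj(n,P):
    c,R,p=cam(n); q=R.T@(np.array(P,float)-p); return c['cx']+c['fx']*q[0]/-q[2], c['cy']-c['fy']*q[1]/-q[2]
def tri(u1,v1,u2,v2):
    p,d=ray('top',u1,v1);q,e=ray('scene',u2,v2)
    A=np.stack([d,-e],1); s=np.linalg.lstsq(A,q-p,rcond=None)[0]; a=p+d*s[0];b=q+e*s[1]
    return (a+b)/2,np.linalg.norm(a-b)
E
python3 - <<'E'
import cv2
t=cv2.imread('pics/top0.png');s=cv2.imread('pics/scene0.png')
cv2.imwrite('pics/topz.png',cv2.resize(t[90:220,170:320],None,fx=5,fy=4.6,interpolation=cv2.INTER_CUBIC) if 0 else cv2.resize(t[95:215,170:330],(800,600),interpolation=cv2.INTER_CUBIC))
cv2.imwrite('pics/scz.png',cv2.resize(s[160:250,230:350],(800,600),interpolation=cv2.INTER_CUBIC))
E
```

```text
(no output)
```

View pics/topz.png

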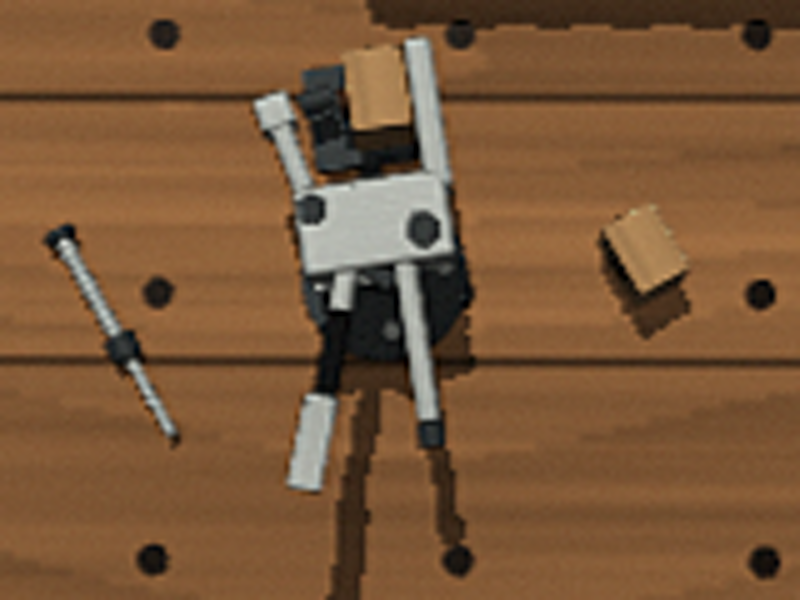

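View pics/scz.png

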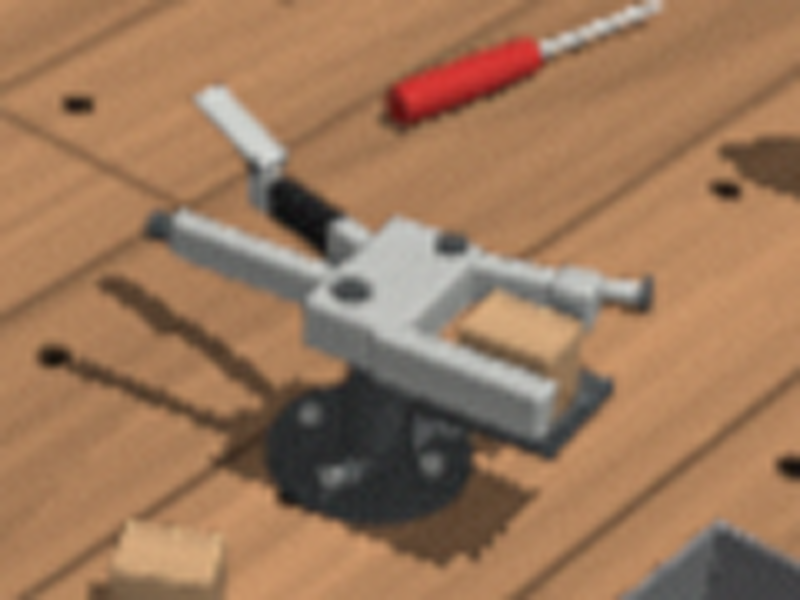

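```bash
python3 - <<'E'
from h import *
T=lambda X,Y,z:onz('top',170+X/5-.4,95+Y/5-.4,z).round(1)
for n,X,Y,z in [('fh front',406,266,111),('fh end',430,418,111),('jaw tip fixed',416,40,111),('fixed jaw base',438,180,111),('head bl',308,272,113),('head br',455,250,113),('head tl',303,188,113),('head tr',446,172,113),('disc1',312,208,113),('disc2',425,228,113),('foot r',472,290,5),('foot bottom',390,362,5),('mh front',345,275,111),('mh tabbase',320,396,118),('tab tip',305,490,133),('tab base',318,398,122),('blk',378,88,122),('pad cyl',328,105,100),('jawend',273,110,111),('screw end',432,447,107)]:
    print(n,T(X,Y,z))
S=lambda a,b:tri(170+a[0]/5-.4,95+a[1]/5-.4,230+b[0]*.15-.4,160+b[1]*.15-.4)
print('tabtip',S((305,490),(212,92)));print('fh end',S((430,418),(178,215)))
print('disc2',S((425,228),(350,290)));print('disc1',S((312,208),(452,243)))
E
```

```text
fh front [610.7  28.9 111. ]
fh end [527.4  15.3 111. ]
jaw tip fixed [737.6  24.4 111. ]
fixed jaw base [658.6  11.8 111. ]
head bl [606.8  82.  113. ]
head br [619.2   2.3 113. ]
head tl [653.4  85.3 113. ]
head tr [662.6   7.4 113. ]
disc1 [642.3  80.3 113. ]
disc2 [631.4  18.7 113. ]
foot r [620.   -7.6   5. ]
foot bottom [576.4  40.8   5. ]
mh front [605.6  62.  111. ]
mh tabbase [538.   74.2 118. ]
tab tip [485.6  80.4 133. ]
tab base [536.3  75.  122. ]
blk [706.8  44.6 122. ]
pad cyl [704.   73.1 100. ]
jawend [697.7 102.6 111. ]
screw end [512.1  14.2 107. ]
tabtip (array([486.69156036,  81.53601609, 131.55070821]), np.float64(2.736059054804184))
fh end (array([527.43444835,  15.28641603, 110.32790963]), np.float64(0.05956078679719356))
disc2 (array([630.70584004,  18.57177711, 115.4771752 ]), np.float64(0.12458146697463802))
disc1 (array([641.28325448,  79.75509041, 115.72972337]), np.float64(0.8390171068901048))
```

```bash
cat >> h.py <<'E'
O=np.array([628.5,43.0]); YAW=9.2
def P2W(x,y,z):
    a=np.radians(YAW); return np.array([O[0]+x*np.cos(a)-y*np.sin(a),O[1]+x*np.sin(a)+y*np.cos(a),z])
def W2P(p):
    a=np.radians(YAW); d=np.array(p[:2])-O; return np.array([d[0]*np.cos(a)+d[1]*np.sin(a),-d[0]*np.sin(a)+d[1]*np.cos(a),p[2]])
def delta(x,y,z,sgn=1):
    s=state(); R=Ro.from_euler('xyz',s['ee_rot'],degrees=True)
    a=np.radians(YAW); ty=sgn*np.array([-np.sin(a),np.cos(a),0]); tx=np.array([0,0,-1.]); tz=np.cross(tx,ty)
    Rt=Ro.from_matrix(np.stack([tx,ty,tz],1))
    off=R.inv().apply(P2W(x,y,z)-s['ee_pos']); rv=(R.inv()*Rt).as_rotvec(degrees=True)
    print('off',off.round(1),'rot',rv.round(2)); return off,rv
def show():
    s=state();print('t',round(s['time_s'],2),'P',W2P(s['ee_pos']).round(1),'w',round(s['gripper_width'],1),'F',s['force'].round(2),'rot',s['ee_rot'].round(1),'q6',s['qpos'][5].round(1))
E
python3 - <<'E'
from h import *
show();print(Ro.from_euler('xyz',state()['ee_rot'],degrees=True).as_matrix().round(2))
delta(-80,14,200,1);delta(-80,14,200,-1);delta(-80,14,86,1)
E
```

```text
t 0.1 P [-296.6  527.9  213.2] w 91.3 F [-0.05  0.14  0.42] rot [ -91.7   89.9 -117.7] q6 -1.1
[[-0.    0.44  0.9 ]
 [-0.    0.9  -0.44]
 [-1.   -0.   -0.  ]]
off [  13.6 -295.5  472.9] rot [-3.514e+01 -3.000e-02  8.000e-02]
off [  13.6 -295.5  472.9] rot [1.4486e+02 1.1000e-01 4.0000e-02]
off [ 127.6 -295.4  472.9] rot [-3.514e+01 -3.000e-02  8.000e-02]
```

```bash
python3 -m handwheel '{"gripper":[0,0,0,0,0],"offset":[[0,-20,32],[0,-41,66],[0,-62,100],[0,-83,133],[0,-104,166]],"rot":[[-2.5,0,0],[-5,0,0],[-7.5,0,0],[-10,0,0],[-12.5,0,0]]}' 15
python3 -c "
from h import *
show();delta(-80,14,200)"
```

```text
time_s: 0.52
ee_pos: [355.7, 349.2, 213.6]
ee_rot: [-115.5, 90.0, -128.8]
force: [1.6, 0.2, 0.8]
gripper_width: 91.5
t 0.52 P [-220.4  345.8  213.6] w 91.5 F [1.63 0.17 0.82] rot [-115.5   90.  -128.8] q6 -33.6
off [  13.7 -252.9  256.6] rot [-2.248e+01 -2.000e-02  3.000e-02]
```

```bash
python3 -m handwheel '{"gripper":[0,0,0,0,0],"offset":[[2,-28,28],[4,-56,57],[6,-84,85],[8,-112,114],[10,-140,142]],"rot":[[-2.5,0,0],[-5,0,0],[-7.5,0,0],[-10,0,0],[-12.5,0,0]]}'
python3 -c "
from h import *
show();delta(-80,14,200)"
```

```text
time_s: 0.93
ee_pos: [461.4, 179.8, 203.7]
ee_rot: [167.9, 90.0, 167.1]
force: [0.6, 0.7, -0.6]
gripper_width: 91.4
t 0.93 P [-143.   161.8  203.7] w 91.4 F [ 0.59  0.65 -0.55] rot [167.9  90.  167.1] q6 -69.2
off [   3.7 -134.6   87.8] rot [-1.002e+01 -1.000e-02 -0.000e+00]
```

```bash
python3 -m handwheel '{"gripper":[0,0,0,0,0],"offset":[[1,-34,22],[2,-67,44],[3,-101,66],[4,-134.6,87.8],[4,-134.6,87.8]],"rot":[[-2.5,0,0],[-5,0,0],[-7.5,0,0],[-10,0,0],[-10,0,0]]}'
python3 -c "
from h import *
show();delta(-80,14,86)
for n in('top','scene'): cv2.imwrite(f'pics/{n}1.png',cv2.cvtColor(grab_frame(n),cv2.COLOR_RGB2BGR))
s=cv2.imread('pics/scene1.png')[130:260,210:370];cv2.imwrite('pics/s1.png',cv2.resize(s,(720,585),interpolation=cv2.INTER_CUBIC))
"
```

```text
time_s: 1.35
ee_pos: [549.6, 40.0, 199.1]
ee_rot: [-70.2, 89.8, -61.4]
force: [0.7, 0.2, 0.4]
gripper_width: 91.5
t 1.35 P [-78.3   9.7 199.1] w 91.5 F [0.67 0.24 0.43] rot [-70.2  89.8 -61.4] q6 -95.7
off [113.1   4.7  -1.8] rot [-0.39  0.07  0.19]
```

View pics/s1.png

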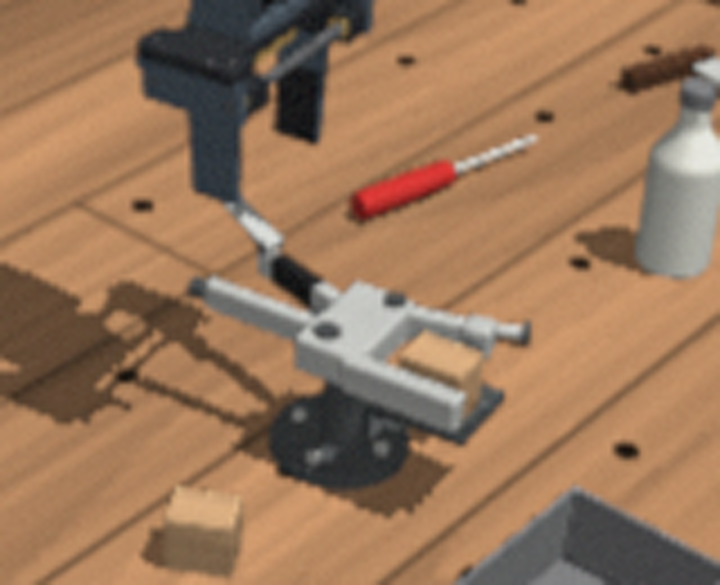

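View pics/top1.png

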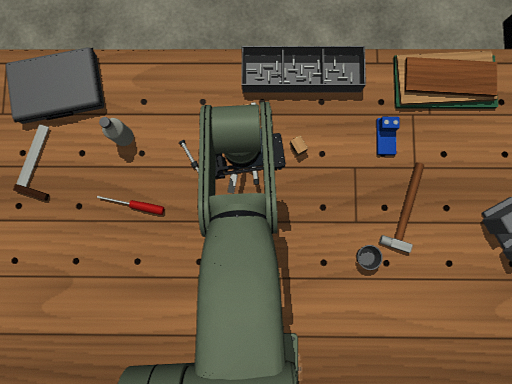

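The scene view has both fingers straight above the handles, at about (215,190) and (300,130) in the crop. The arm hides the pliers from the top camera. I'll descend.

```bash
python3 -m handwheel '{"gripper":[0,0,0,0,0],"offset":[[15,4.5,-1.5],[35,4.5,-1.5],[55,4.5,-1.5],[70,4.5,-1.5],[80,4.5,-1.5]],"rot":[[0,0,0],[0,0,0],[0,0,0],[0,0,0],[0,0,0]]}'
python3 -c "
from h import *
show();delta(-80,14,86)
s=cv2.cvtColor(grab_frame('scene'),cv2.COLOR_RGB2BGR)[130:260,210:370];cv2.imwrite('pics/s2.png',cv2.resize(s,(720,585),interpolation=cv2.INTER_CUBIC))
"
```

```text
time_s: 1.87
ee_pos: [542.3, 51.4, 118.3]
ee_rot: [166.0, 89.8, 175.1]
force: [-0.4, 0.0, 0.3]
gripper_width: 91.2
t 1.87 P [-83.7  22.1 118.3] w 91.2 F [-0.44  0.03  0.3 ] rot [166.   89.8 175.1] q6 -95.0
off [32.3 -8.1  3.8] rot [-0.05 -0.18 -0.04]
```

View pics/s2.png

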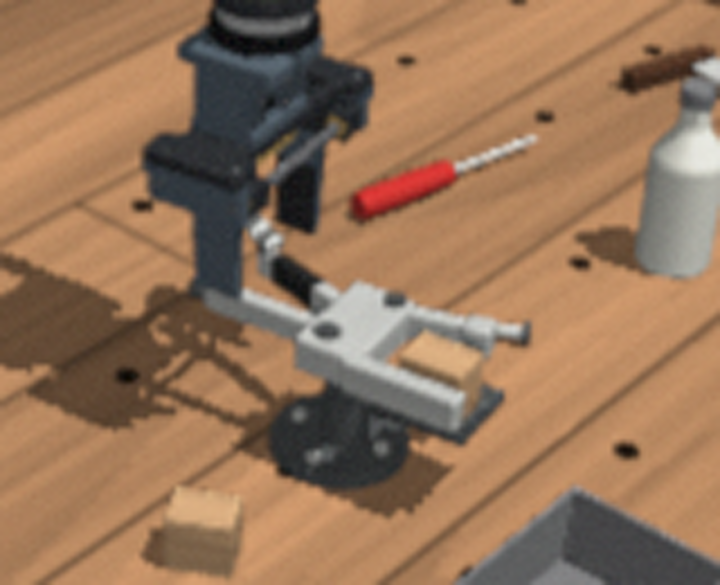

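The fixed-side finger hangs just outside the fixed handle's end at (215,285). The pose had not settled before, so I'll re-centre and then go down.

```bash
python3 -m handwheel '{"gripper":[0,0,0,0,0],"offset":[[0,-4,4],[0,-8,4],[0,-8,4],[10,-8,4],[10,-8,4]],"rot":[[0,0,0],[0,0,0],[0,0,0],[0,0,0],[0,0,0]]}'
python3 -c "
from h import *
show();delta(-80,14,86)"
```

```text
time_s: 2.33
ee_pos: [548.8, 42.5, 109.0]
ee_rot: [166.8, 89.9, 175.8]
force: [-0.4, -0.8, -0.8]
gripper_width: 91.3
t 2.33 P [-78.7  12.3 109. ] w 91.3 F [-0.4  -0.82 -0.83] rot [166.8  89.9 175.8] q6 -95.8
off [23.   1.7 -1.2] rot [-0.16 -0.08 -0.02]
```

```bash
python3 -m handwheel '{"gripper":[0,0,0,0,0],"offset":[[5,1,-1],[11,1,-1],[17,1,-1],[22,1,-1],[22,1,-1]],"rot":[[0,0,0],[0,0,0],[0,0,0],[0,0,0],[0,0,0]]}'
python3 -c "
from h import *
show()
s=cv2.cvtColor(grab_frame('scene'),cv2.COLOR_RGB2BGR)[160:240,230:330];cv2.imwrite('pics/s3.png',cv2.resize(s,(750,600),interpolation=cv2.INTER_CUBIC))
"
```

```text
time_s: 2.75
ee_pos: [547.4, 43.5, 86.5]
ee_rot: [172.4, 89.8, -178.5]
force: [-0.5, 0.1, -0.1]
gripper_width: 91.4
t 2.75 P [-80.   13.4  86.5] w 91.4 F [-0.53  0.06 -0.13] rot [ 172.4   89.8 -178.5] q6 -95.7
```

View pics/s3.png

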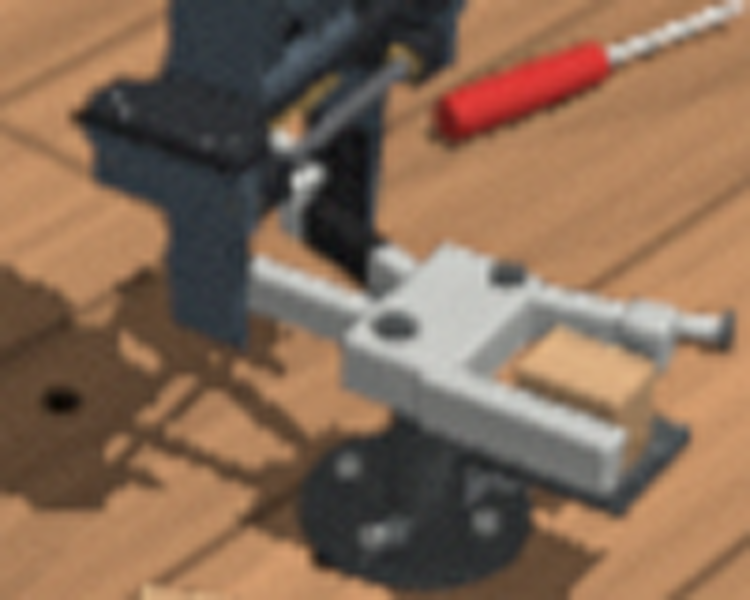

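The fingers now straddle both handles: the fixed-side finger stands at (210,270), with the moving handle between. I'll squeeze in steps, shifting towards -y so that the fixed-side finger stays clear.

```bash
python3 -m handwheel '{"gripper":[0.1,0.2,0.3,0.34,0.34],"offset":[[0,-1,0],[0,-2,0],[0,-3,0],[0,-3.5,0],[0,-3.5,0]],"rot":[[0,0,0],[0,0,0],[0,0,0],[0,0,0],[0,0,0]]}' 15
python3 -c "
from h import *
show()"
```

```text
time_s: 3.22
ee_pos: [547.9, 41.5, 88.0]
ee_rot: [113.8, 89.8, 122.8]
force: [-2.0, 5.5, 0.6]
gripper_width: 61.6
t 3.22 P [-79.8  11.5  88. ] w 61.6 F [-2.05  5.55  0.6 ] rot [113.8  89.8 122.8] q6 -96.1
```

```bash
python3 -m handwheel '{"gripper":[0.37,0.4,0.43,0.45,0.45],"offset":[[0,-2,0],[0,-4,0],[0,-5.5,0],[0,-6.5,0],[0,-6.5,0]],"rot":[[0,0,0],[0,0,0],[0,0,0],[0,0,0],[0,0,0]]}' 15
python3 -c "
from h import *
show()"
```

```text
time_s: 3.63
ee_pos: [549.4, 34.2, 88.1]
ee_rot: [113.7, 89.9, 122.8]
force: [-2.1, 4.4, 0.3]
gripper_width: 50.5
t 3.63 P [-79.4   3.9  88.1] w 50.5 F [-2.05  4.4   0.34] rot [113.7  89.9 122.8] q6 -96.8
```

```bash
python3 -m handwheel '{"gripper":[0.47,0.49,0.51,0.52,0.52],"offset":[[0,-0.5,0],[0,-1.5,0],[0,-2,0],[0,-2.5,0],[0,-2.5,0]],"rot":[[0,0,0],[0,0,0],[0,0,0],[0,0,0],[0,0,0]]}' 15
python3 -c "
from h import *
show()"
```

```text
time_s: 4.05
ee_pos: [550.6, 31.3, 88.1]
ee_rot: [34.5, 89.9, 43.5]
force: [-0.8, 3.3, -0.5]
gripper_width: 44.0
t 4.05 P [-78.8   0.9  88.1] w 44.0 F [-0.84  3.28 -0.52] rot [34.5 89.9 43.5] q6 -97.0
```

```bash
python3 -m handwheel '{"gripper":[0.53,0.54,0.55,0.55],"offset":[[0,-0.5,0],[0,-1,0],[0,-1,0],[0,-1,0]],"rot":[[0,0,0],[0,0,0],[0,0,0],[0,0,0]]}' 15
python3 -c "
from h import *
show()"
```

```text
time_s: 4.38
ee_pos: [550.4, 32.4, 88.0]
ee_rot: [83.9, 89.7, 92.8]
force: [-2.3, 9.4, 0.0]
gripper_width: 41.1
t 4.38 P [-78.8   2.   88. ] w 41.1 F [-2.25  9.39  0.03] rot [83.9 89.7 92.8] q6 -97.1
```

```bash
python3 -m handwheel '{"gripper":[0.57,0.59,0.61,0.61],"offset":[[0,0,0],[0,0.5,0],[0,0.5,0],[0,0.5,0]],"rot":[[0,0,0],[0,0,0],[0,0,0],[0,0,0]]}' 15
python3 -c "
from h import *
show()"
```

```text
time_s: 4.72
ee_pos: [550.2, 33.2, 87.9]
ee_rot: [84.9, 89.7, 93.8]
force: [-1.7, 9.9, 0.9]
gripper_width: 39.2
t 4.72 P [-78.8   2.8  87.9] w 39.2 F [-1.69  9.85  0.93] rot [84.9 89.7 93.8] q6 -97.0
```

```bash
python3 -m handwheel '{"gripper":[0.61,0.61,0.61],"offset":[[0,0.5,0],[0,1,0],[0,1,0]],"rot":[[0,0,0],[0,0,0],[0,0,0]]}' 15
python3 -c "
from h import *
show()"
```

```text
time_s: 4.97
ee_pos: [550.2, 33.2, 87.9]
ee_rot: [81.4, 89.8, 90.4]
force: [-1.0, 7.6, -1.4]
gripper_width: 39.6
t 4.97 P [-78.8   2.8  87.9] w 39.6 F [-1.03  7.62 -1.43] rot [81.4 89.8 90.4] q6 -96.9
```

Width holds at about 39.5 mm and the TCP doesn't move, so both handles are clamped against the stop. I'll let go gently.

```bash
python3 -m handwheel '{"gripper":[0.58,0.54,0.5,0.5,0.5],"offset":[[0,0,0],[0,0,0],[0,0,0],[0,0,0],[0,0,0]],"rot":[[0,0,0],[0,0,0],[0,0,0],[0,0,0],[0,0,0]]}' 15
python3 -c "
from h import *
show()"
python3 -m handwheel '{"gripper":[0.4,0.3,0.2,0.1,0.1],"offset":[[0,1,0],[0,2,0],[0,4,0],[0,6,0],[0,6,0]],"rot":[[0,0,0],[0,0,0],[0,0,0],[0,0,0],[0,0,0]]}' 15
python3 -c "
from h import *
show()
s=cv2.cvtColor(grab_frame('scene'),cv2.COLOR_RGB2BGR)[160:240,230:330];cv2.imwrite('pics/s4.png',cv2.resize(s,(750,600),interpolation=cv2.INTER_CUBIC))
"
```

```text
time_s: 5.38
ee_pos: [550.7, 31.0, 88.1]
ee_rot: [-52.9, 89.9, -43.8]
force: [0.5, -0.8, -1.2]
gripper_width: 45.5
t 5.38 P [-78.7   0.6  88.1] w 45.5 F [ 0.45 -0.77 -1.17] rot [-52.9  89.9 -43.8] q6 -97.0
time_s: 5.8
ee_pos: [549.2, 37.9, 87.9]
ee_rot: [72.9, 90.0, 81.9]
force: [0.5, 0.2, -0.1]
gripper_width: 76.0
t 5.8 P [-79.1   7.7  87.9] w 76.0 F [ 0.47  0.2  -0.06] rot [72.9 90.  81.9] q6 -96.3
```

View pics/s4.png

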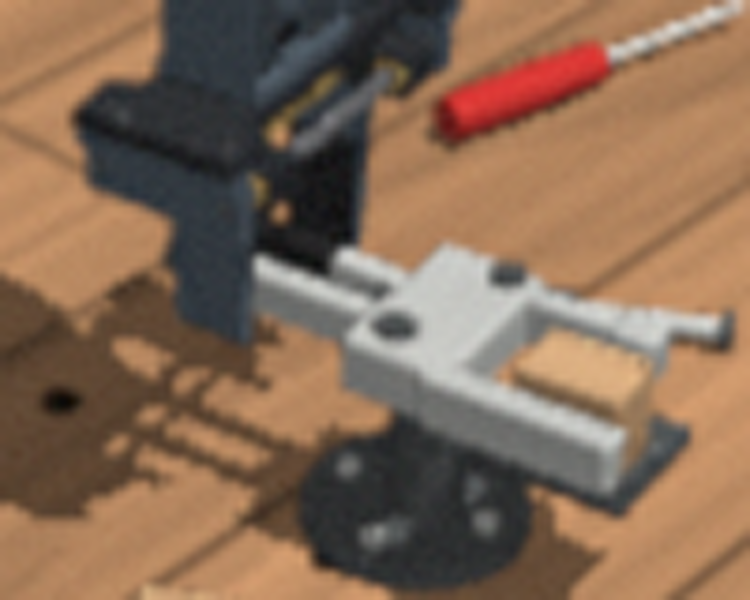

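Locked: the moving handle now lies parallel to the fixed one at about (350,265), and the fingers are clear. I'll hold, then rise.

```bash
python3 -m handwheel '{"gripper":[0.1,0.1,0.1,0.1,0.1],"offset":[[0,0,0],[0,0,0],[0,0,0],[0,0,0],[0,0,0]],"rot":[[0,0,0],[0,0,0],[0,0,0],[0,0,0],[0,0,0]]}' 
python3 -m handwheel '{"gripper":[0.1,0.1,0.1,0.1,0.1],"offset":[[-15,0,0],[-40,0,0],[-65,0,0],[-85,0,0],[-85,0,0]],"rot":[[0,0,0],[0,0,0],[0,0,0],[0,0,0],[0,0,0]]}' 
python3 -c "
from h import *
show();delta(-149,17,172)"
```

```text
time_s: 6.27
ee_pos: [549.3, 37.5, 87.9]
ee_rot: [71.9, 90.0, 81.0]
force: [-0.0, 0.3, 0.6]
gripper_width: 82.0
time_s: 6.68
ee_pos: [552.0, 37.7, 177.4]
ee_rot: [-6.1, 89.5, 3.0]
force: [0.7, -0.0, 0.9]
gripper_width: 81.6
t 6.68 P [-76.4   7.  177.4] w 81.6 F [ 0.66 -0.03  0.86] rot [-6.1 89.5  3. ] q6 -96.3
off [  4.7   9.9 -72.7] rot [-0.15  0.51  0.05]
```

```bash
python3 -m handwheel '{"gripper":[0.3,0.6,0.9,1,1],"offset":[[0,3,-20],[0,6,-45],[0,10,-65],[0,10,-72],[0,10,-72]],"rot":[[0,0,0],[0,0,0],[0,0,0],[0,0,0],[0,0,0]]}' 10
python3 -m handwheel '{"gripper":[1,1],"offset":[[0,0,0],[0,0,0]],"rot":[[0,0,0],[0,0,0]]}' 10
python3 -c "
from h import *
show();delta(-149,17,145)
for n in('top','scene'): cv2.imwrite(f'pics/{n}5.png',cv2.cvtColor(grab_frame(n),cv2.COLOR_RGB2BGR))
s=cv2.imread('pics/scene5.png')[140:240,220:345];cv2.imwrite('pics/s5.png',cv2.resize(s,(750,600),interpolation=cv2.INTER_CUBIC))
s=cv2.imread('pics/top5.png')[95:215,170:330];cv2.imwrite('pics/t5.png',cv2.resize(s,(800,600),interpolation=cv2.INTER_CUBIC))
"
```

```text
time_s: 7.1
ee_pos: [475.1, 36.0, 172.7]
ee_rot: [176.8, 89.9, -174.2]
force: [1.7, -0.2, -0.2]
gripper_width: 51.5
time_s: 7.27
ee_pos: [478.0, 36.1, 173.0]
ee_rot: [-3.4, 89.9, 5.6]
force: [0.1, -0.6, 0.9]
gripper_width: 38.1
t 7.27 P [-149.7   17.2  173. ] w 38.1 F [ 0.11 -0.58  0.9 ] rot [-3.4 89.9  5.6] q6 -96.1
off [28.  -0.2  0.6] rot [-0.15  0.08  0.  ]
```

View pics/s5.png

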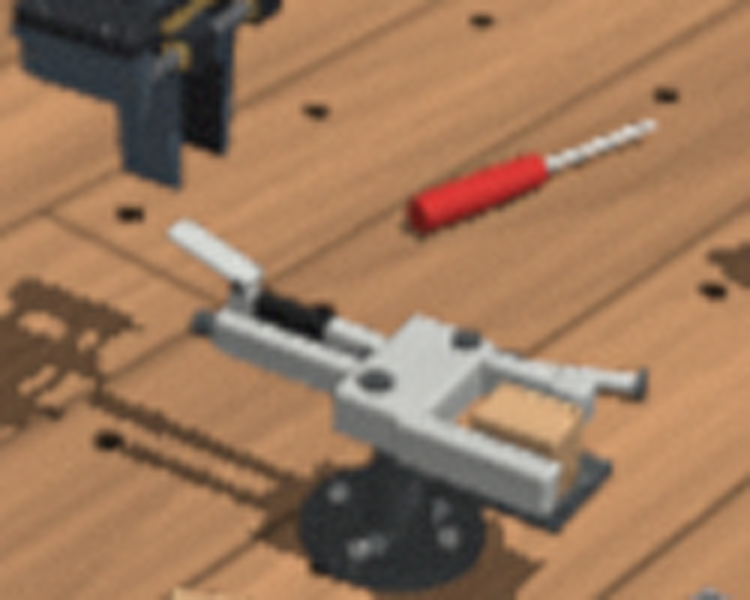

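View pics/t5.png

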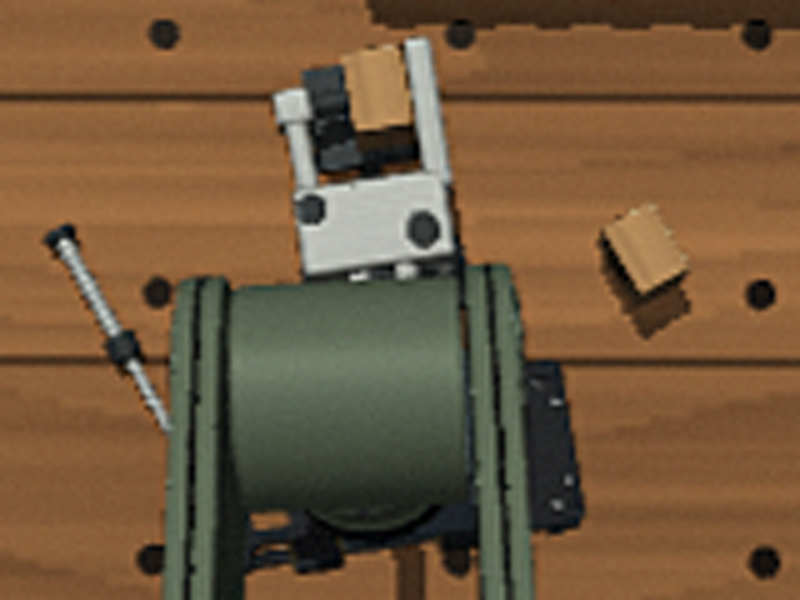

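Still locked. The tongue tip shows at (182,230) in the scene crop. I'll cast it onto its height to check where to press.

```bash
python3 - <<'E'
from h import *
for X,Y in [(170,230),(192,222),(182,227),(240,285),(262,270)]:
    print(W2P(onz('scene',220+X/6-.4,140+Y/6-.4,134 if X<200 else 121)).round(1))
E
python3 -m handwheel '{"gripper":[1,1,1,1,1],"offset":[[5,0,0],[12,0,0],[20,0,0],[25,0,0],[25,0,0]],"rot":[[0,0,0],[0,0,0],[0,0,0],[0,0,0],[0,0,0]]}' 10
python3 -c "
from h import *
show()"
```

```text
[-151.4   11.   134. ]
[-146.2   24.3  134. ]
[-147.8   17.1  134. ]
[-101.7    3.8  121. ]
[-100.    22.5  121. ]
time_s: 7.78
ee_pos: [475.5, 36.1, 146.2]
ee_rot: [172.6, 89.8, -178.3]
force: [0.1, -0.3, 0.4]
gripper_width: 0.7
t 7.78 P [-152.1   17.6  146.2] w 0.7 F [ 0.11 -0.33  0.35] rot [ 172.6   89.8 -178.3] q6 -96.1
```

```bash
python3 -m handwheel '{"gripper":[1,1,1,1,1],"offset":[[3,0,2],[6,0,2],[9,0,3],[12,0,3],[12,0,3]],"rot":[[0,0,0],[0,0,0],[0,0,0],[0,0,0],[0,0,0]]}' 10
python3 -c "
from h import *
show()"
python3 -m handwheel '{"gripper":[1,1,1,1],"offset":[[1,0,0],[2,0,0],[3,0,0],[3,0,0]],"rot":[[0,0,0],[0,0,0],[0,0,0],[0,0,0]]}' 10
python3 -c "
from h import *
show()"
```

```text
time_s: 8.2
ee_pos: [479.3, 36.6, 135.4]
ee_rot: [169.7, 89.9, 178.8]
force: [0.1, -0.0, 0.2]
gripper_width: 0.4
t 8.2 P [-148.3   17.5  135.4] w 0.4 F [ 0.07 -0.03  0.22] rot [169.7  89.9 178.8] q6 -96.1
time_s: 8.53
ee_pos: [479.6, 36.6, 132.9]
ee_rot: [21.2, 90.0, 30.3]
force: [-0.1, 0.1, 0.0]
gripper_width: 0.5
t 8.53 P [-148.    17.5  132.9] w 0.5 F [-0.12  0.13  0.02] rot [21.2 90.  30.3] q6 -96.1
```

```bash
python3 -m handwheel '{"gripper":[1,1,1,1],"offset":[[1,0,0],[2,0,0],[3,0,0],[3,0,0]],"rot":[[0,0,0],[0,0,0],[0,0,0],[0,0,0]]}' 10
python3 -m handwheel '{"gripper":[1,1,1,1],"offset":[[1,0,0],[2,0,0],[3,0,0],[3,0,0]],"rot":[[0,0,0],[0,0,0],[0,0,0],[0,0,0]]}' 10
python3 -c "
from h import *
show()"
```

```text
time_s: 8.87
ee_pos: [479.5, 36.6, 129.8]
ee_rot: [166.6, 90.0, 175.6]
force: [0.3, -0.1, 1.6]
gripper_width: 0.4
time_s: 9.2
ee_pos: [479.5, 36.6, 126.7]
ee_rot: [152.1, 90.0, 161.1]
force: [0.2, -0.5, 1.2]
gripper_width: 0.7
t 9.2 P [-148.1   17.5  126.7] w 0.7 F [ 0.21 -0.47  1.16] rot [152.1  90.  161.1] q6 -96.1
```

```bash
python3 -m handwheel '{"gripper":[1,1,1,1],"offset":[[1,0,0],[2,0,0],[3,0,0],[3,0,0]],"rot":[[0,0,0],[0,0,0],[0,0,0],[0,0,0]]}' 10
python3 -m handwheel '{"gripper":[1,1,1,1],"offset":[[1,0,0],[2,0,0],[3,0,0],[3,0,0]],"rot":[[0,0,0],[0,0,0],[0,0,0],[0,0,0]]}' 10
python3 -c "
from h import *
show()
s=cv2.cvtColor(grab_frame('scene'),cv2.COLOR_RGB2BGR)[140:240,220:345];cv2.imwrite('pics/s6.png',cv2.resize(s,(750,600),interpolation=cv2.INTER_CUBIC))
"
```

```text
time_s: 9.53
ee_pos: [479.5, 36.6, 123.7]
ee_rot: [147.1, 90.0, 156.1]
force: [0.2, -0.3, 1.3]
gripper_width: 0.7
time_s: 9.87
ee_pos: [479.5, 36.6, 120.8]
ee_rot: [161.5, 90.0, 170.5]
force: [-0.6, 0.4, 1.1]
gripper_width: 0.4
t 9.87 P [-148.1   17.5  120.8] w 0.4 F [-0.6   0.39  1.07] rot [161.5  90.  170.5] q6 -96.1
```

View pics/s6.png

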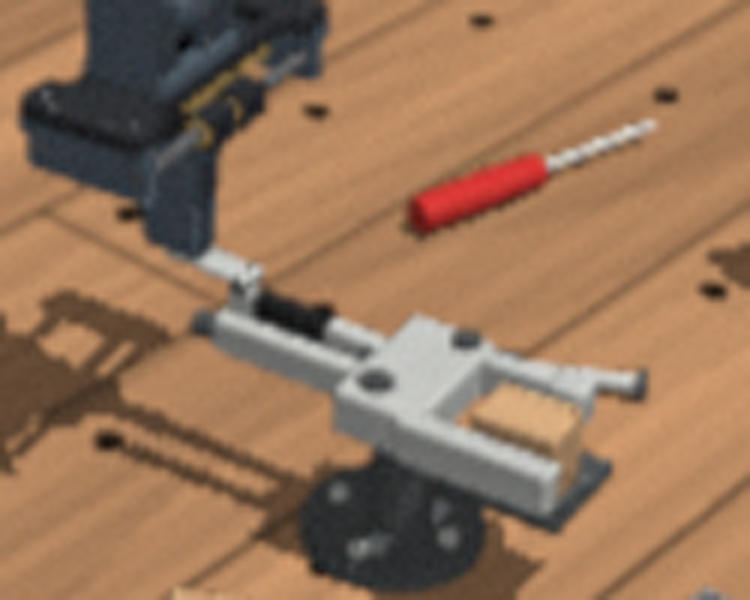

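The finger has pushed the tongue about level (contact near (200,255)), and the handle is still closed. I'll keep pressing.

```bash
python3 -m handwheel '{"gripper":[1,1,1,1],"offset":[[1,0,0],[2,0,0],[3,0,0],[3,0,0]],"rot":[[0,0,0],[0,0,0],[0,0,0],[0,0,0]]}' 10
python3 -m handwheel '{"gripper":[1,1,1],"offset":[[1,0,0],[2,0,0],[2,0,0]],"rot":[[0,0,0],[0,0,0],[0,0,0]]}' 10
python3 -c "
from h import *
show()
s=cv2.cvtColor(grab_frame('scene'),cv2.COLOR_RGB2BGR)[140:240,220:345];cv2.imwrite('pics/s7.png',cv2.resize(s,(750,600),interpolation=cv2.INTER_CUBIC))
"
```

```text
time_s: 10.25
ee_pos: [479.4, 36.6, 117.9]
ee_rot: [143.2, 90.0, 152.2]
force: [-1.5, -0.1, 2.6]
gripper_width: 0.6
time_s: 10.5
ee_pos: [479.6, 36.8, 116.0]
ee_rot: [69.2, 90.0, 78.2]
force: [-1.9, 0.7, 5.1]
gripper_width: 0.3
t 10.5 P [-148.    17.7  116. ] w 0.3 F [-1.93  0.74  5.12] rot [69.2 90.  78.2] q6 -96.1
```

View pics/s7.png

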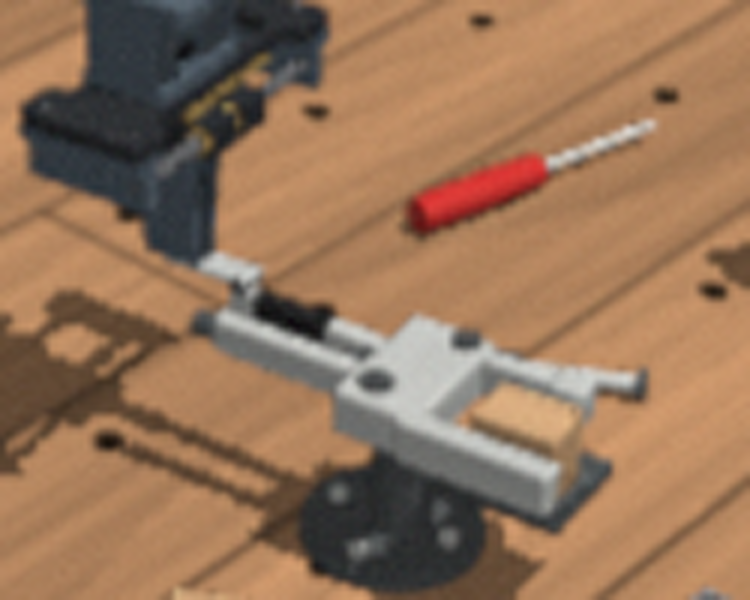

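```bash
python3 -m handwheel '{"gripper":[1,1,1],"offset":[[1,0,0],[1,0,0],[1,0,0]],"rot":[[0,0,0],[0,0,0],[0,0,0]]}' 10
python3 -m handwheel '{"gripper":[1,1,1],"offset":[[1,0,0],[1,0,0],[1,0,0]],"rot":[[0,0,0],[0,0,0],[0,0,0]]}' 10
python3 -c "
from h import *
s=cv2.cvtColor(grab_frame('scene'),cv2.COLOR_RGB2BGR)[140:240,220:345];cv2.imwrite('pics/s8.png',cv2.resize(s,(750,600),interpolation=cv2.INTER_CUBIC))
"
```

```text
time_s: 10.8
ee_pos: [479.6, 36.9, 115.2]
ee_rot: [68.6, 90.0, 77.7]
force: [-2.0, 1.6, 5.8]
gripper_width: 0.2
time_s: 11.05
ee_pos: [479.5, 37.0, 114.3]
ee_rot: [73.4, 89.9, 82.5]
force: [-2.3, 1.7, 5.9]
gripper_width: 0.8
```

View pics/s8.png

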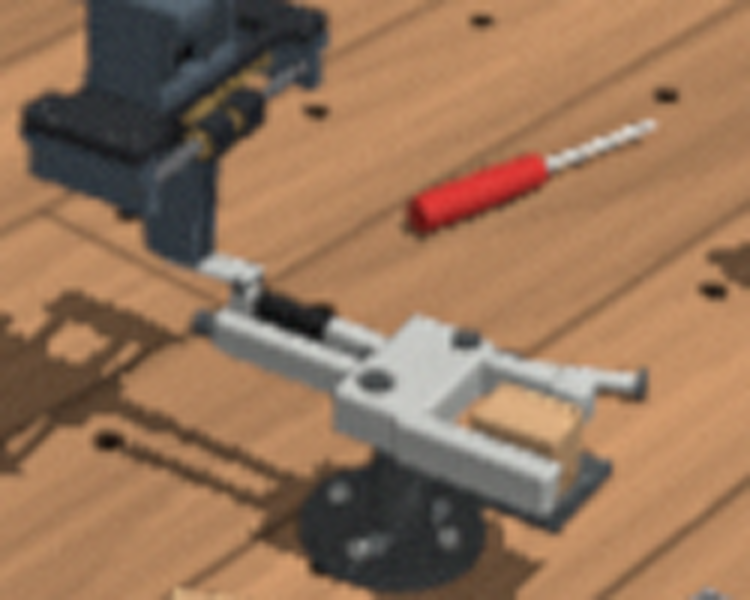

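```bash
python3 -m handwheel '{"gripper":[1,1,1,1],"offset":[[1,0,0],[1,0,0],[1.5,0,0],[1.5,0,0]],"rot":[[0,0,0],[0,0,0],[0,0,0],[0,0,0]]}' 10
python3 -m handwheel '{"gripper":[1,1,1,1,1],"offset":[[-6,0,0],[-15,0,0],[-25,0,0],[-40,0,0],[-50,0,0]],"rot":[[0,0,0],[0,0,0],[0,0,0],[0,0,0],[0,0,0]]}' 10
python3 -c "
from h import *
s=cv2.cvtColor(grab_frame('scene'),cv2.COLOR_RGB2BGR)[140:240,220:345];cv2.imwrite('pics/s9.png',cv2.resize(s,(750,600),interpolation=cv2.INTER_CUBIC))
"
```

```text
time_s: 11.43
ee_pos: [479.5, 37.3, 112.9]
ee_rot: [74.3, 89.9, 83.4]
force: [-3.1, 2.0, 8.3]
gripper_width: 0.6
time_s: 11.85
ee_pos: [480.1, 36.4, 163.6]
ee_rot: [-21.6, 89.9, -12.6]
force: [0.4, 0.6, 0.0]
gripper_width: 0.6
```

View pics/s9.png

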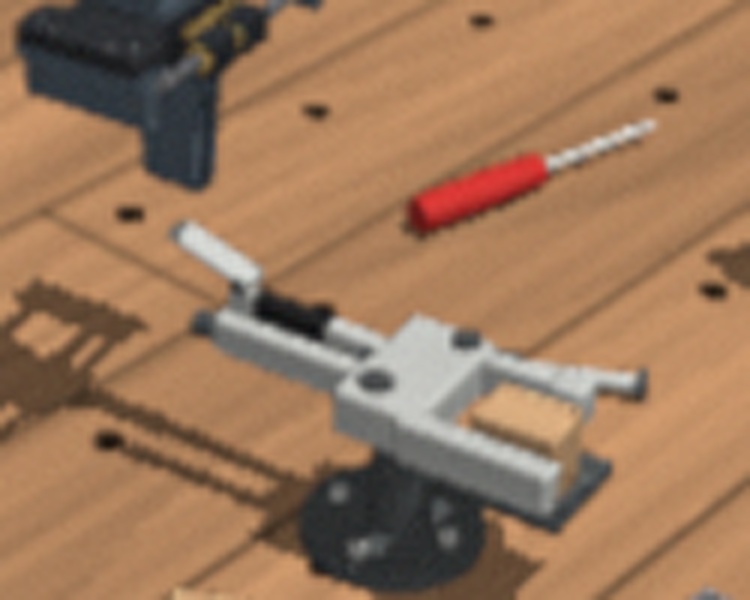

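Still locked: the tongue sprang back up, the handle is unmoved, and the edge was pressing only about 29 mm from the tongue's hinge. I'll press nearer the tip, which gives more travel and less side friction.

```bash
python3 -m handwheel '{"gripper":[1,1,1,1,1],"offset":[[5,0,-6],[10,0,-11],[17,0,-11],[24,0,-11],[27,0,-11]],"rot":[[0,0,0],[0,0,0],[0,0,0],[0,0,0],[0,0,0]]}' 10
python3 -m handwheel '{"gripper":[1,1,1,1,1],"offset":[[3,0,0],[6,0,0],[9,0,0],[12,0,0],[14,0,0]],"rot":[[0,0,0],[0,0,0],[0,0,0],[0,0,0],[0,0,0]]}' 10
python3 -m handwheel '{"gripper":[1,1,1,1,1],"offset":[[1.5,0,0],[3,0,0],[4.5,0,0],[6,0,0],[6,0,0]],"rot":[[0,0,0],[0,0,0],[0,0,0],[0,0,0],[0,0,0]]}' 10
python3 -c "
from h import *
show()"
```

```text
time_s: 12.32
ee_pos: [467.4, 34.8, 133.5]
ee_rot: [172.4, 89.8, -178.5]
force: [-0.4, -0.0, -0.3]
gripper_width: 0.7
time_s: 12.73
ee_pos: [468.7, 34.9, 121.1]
ee_rot: [152.7, 90.0, 161.7]
force: [-0.4, -1.0, 0.9]
gripper_width: 0.4
time_s: 13.15
ee_pos: [468.8, 35.1, 115.5]
ee_rot: [47.9, 90.0, 57.0]
force: [-1.0, 1.8, 2.7]
gripper_width: 0.7
t 13.15 P [-158.9   17.7  115.5] w 0.7 F [-0.97  1.78  2.7 ] rot [47.9 90.  57. ] q6 -96.2
```

```bash
python3 -m handwheel '{"gripper":[1,1,1],"offset":[[0.7,0,0],[1.5,0,0],[1.5,0,0]],"rot":[[0,0,0],[0,0,0],[0,0,0]]}' 10
python3 -m handwheel '{"gripper":[1,1,1],"offset":[[0.7,0,0],[1.5,0,0],[1.5,0,0]],"rot":[[0,0,0],[0,0,0],[0,0,0]]}' 10
python3 -m handwheel '{"gripper":[1,1,1],"offset":[[0.7,0,0],[1.5,0,0],[1.5,0,0]],"rot":[[0,0,0],[0,0,0],[0,0,0]]}' 10
python3 -c "
from h import *
show()"
```

```text
time_s: 13.4
ee_pos: [468.8, 35.1, 114.1]
ee_rot: [46.8, 90.0, 55.8]
force: [-1.5, 1.5, 3.9]
gripper_width: 0.2
time_s: 13.65
ee_pos: [469.0, 35.1, 112.5]
ee_rot: [27.2, 90.0, 36.3]
force: [-0.8, 2.3, 4.5]
gripper_width: 0.4
time_s: 13.9
ee_pos: [469.1, 34.9, 111.0]
ee_rot: [-5.7, 89.9, 3.3]
force: [-0.9, 1.0, 3.0]
gripper_width: 0.4
t 13.9 P [-158.6   17.5  111. ] w 0.4 F [-0.86  1.    3.03] rot [-5.7 89.9  3.3] q6 -96.2
```

Force fell from 4.5 to 3.0 N. I'll check with a picture.

```bash
python3 -c "
from h import *
show()
s=cv2.cvtColor(grab_frame('scene'),cv2.COLOR_RGB2BGR)[140:240,220:345];cv2.imwrite('pics/s10.png',cv2.resize(s,(750,600),interpolation=cv2.INTER_CUBIC))
"
```

```text
t 13.9 P [-158.6   17.5  111. ] w 0.4 F [-0.86  1.    3.03] rot [-5.7 89.9  3.3] q6 -96.2
```

View pics/s10.png

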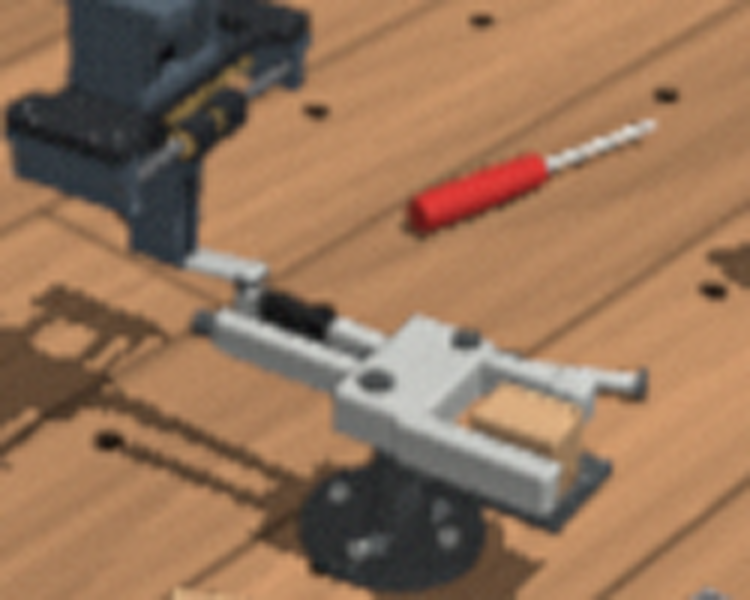

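The tongue's base corner has moved from (262,270) to (268,270), so the handle has been kicked over. I'll lift.

```bash
python3 -m handwheel '{"gripper":[1,1,1,1,1],"offset":[[-6,0,0],[-15,0,0],[-25,0,0],[-40,0,0],[-50,0,0]],"rot":[[0,0,0],[0,0,0],[0,0,0],[0,0,0],[0,0,0]]}' 10
python3 -c "
from h import *
show()
s=cv2.cvtColor(grab_frame('scene'),cv2.COLOR_RGB2BGR)[140:240,220:345];cv2.imwrite('pics/s11.png',cv2.resize(s,(750,600),interpolation=cv2.INTER_CUBIC))
"
```

```text
time_s: 14.37
ee_pos: [469.1, 34.5, 162.4]
ee_rot: [-29.8, 89.9, -20.8]
force: [0.3, -0.6, -0.5]
gripper_width: 0.4
t 14.37 P [-158.7   17.1  162.4] w 0.4 F [ 0.35 -0.65 -0.53] rot [-29.8  89.9 -20.8] q6 -96.2
```

View pics/s11.png

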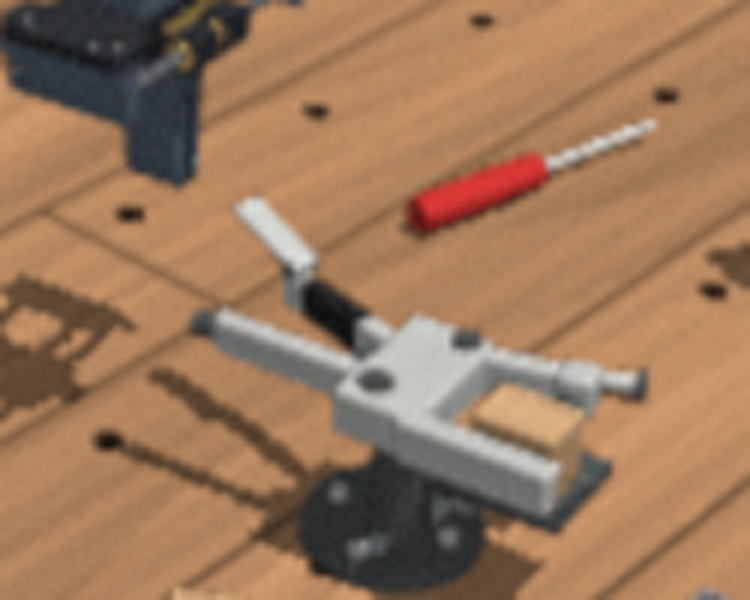

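The handle has sprung open with the tongue up, and the block is in place. I'll retreat and take a last look from both cameras.

```bash
python3 -m handwheel '{"gripper":[1,1,1,1,1],"offset":[[-10,0,-15],[-20,0,-45],[-30,0,-75],[-40,0,-100],[-40,0,-110]],"rot":[[0,0,0],[0,0,0],[0,0,0],[0,0,0],[0,0,0]]}' 10
python3 -m handwheel '{"gripper":[1,1,1],"offset":[[0,0,0],[0,0,0],[0,0,0]],"rot":[[0,0,0],[0,0,0],[0,0,0]]}' 10
python3 -c "
from h import *
show()
for n in('top','scene'): cv2.imwrite(f'pics/{n}12.png',cv2.cvtColor(grab_frame(n),cv2.COLOR_RGB2BGR))
s=cv2.imread('pics/top12.png')[95:215,170:330];cv2.imwrite('pics/t12.png',cv2.resize(s,(800,600),interpolation=cv2.INTER_CUBIC))
T=lambda X,Y,z:W2P(onz('top',170+X/5-.4,95+Y/5-.4,z)).round(1)
print(T(378,88,122))
"
```

```text
time_s: 14.83
ee_pos: [357.8, 17.1, 202.2]
ee_rot: [-28.9, 89.9, -19.8]
force: [0.2, 0.6, -0.2]
gripper_width: 0.4
time_s: 15.08
ee_pos: [361.3, 17.6, 200.8]
ee_rot: [-3.5, 90.0, 5.6]
force: [0.1, 0.0, -0.4]
gripper_width: 0.6
t 15.08 P [-267.9   17.6  200.8] w 0.6 F [ 0.07  0.03 -0.36] rot [-3.5 90.   5.6] q6 -98.1
[ 77.6 -11.  122. ]
```

View pics/t12.png

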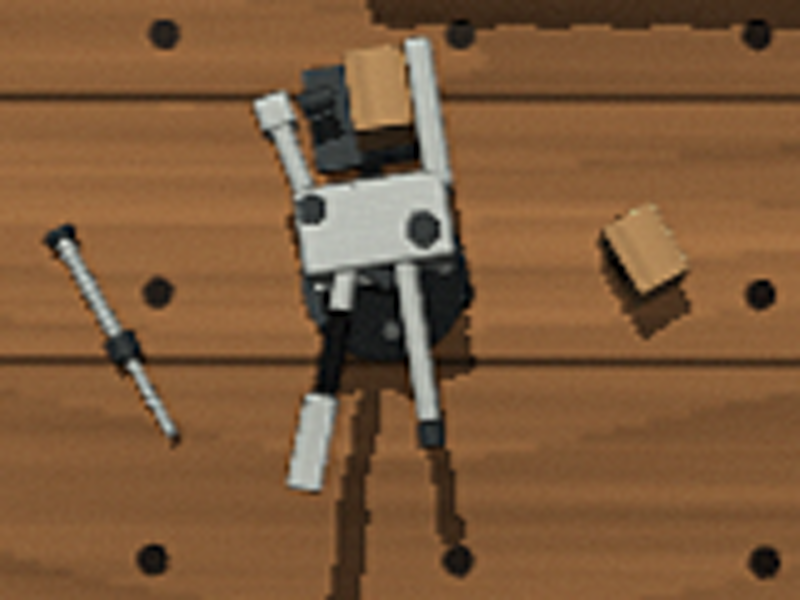

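View pics/scene12.png

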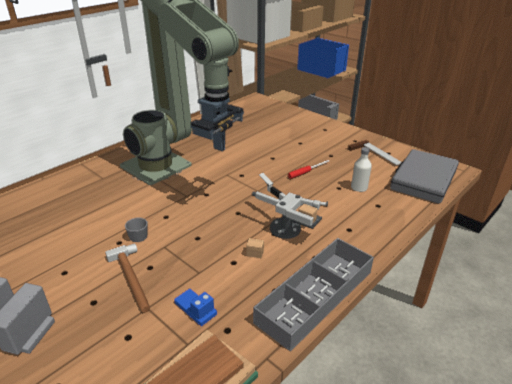

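From above, the handle is splayed as at the start, the lever is up (tip at (305,490)) and the block is in place (378,88). The dark plug that stuck out at about (335,110) no longer does. Nothing else has moved.

```bash
python3 -c "
from workcell import *
print(job_done())"
```

```text
the job is handed in; nothing more can be done
None
```

I pressed the plug home and locked the pliers, then freed them with the release lever. The job was handed in at about 15 s, with no verdict reported.

- **Squeeze:** I closed the gripper across both handles at a 15 N grip until the moving handle met its stop. When I opened the fingers, the pliers stayed locked by themselves.
- **Release:** My first press, about 29 mm from the lever's hinge at up to about 8 N, did not free them. A second press nearer the tip peaked at about 4.5 N and kicked the handle over, and it sprang open as the finger lifted.
- **Final pictures:** The handle is splayed as at the start, the lever is up and the block is in its saddle. The plug no longer stands proud, nothing else on the bench looks moved, and the arm is well clear.
- **Not checked:** I judged the plug's depth only from the lock and the top view, not by measuring it. Contacts placed the handles about 2 mm off where my camera-based frame put them, within what I expected of the calibration.

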